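# Turn the stain carousel home and lock it with its pin

## Task

The stain-bottle carousel has to be locked before it is carried away. Turn it slowly by its black posts, not by the bottles, until you feel the red-headed pin drop into the hole of the one lug and hold the carousel, and stop there rather than forcing it. Then push the pin straight down, firmly but without ramming it, until its red head sits flush on the steel bush of the fork, and let go; leave the other things on the table where they are.

Things in the scene. Friction and masses are not known exactly. Their poses are not given: they have to be found in the camera images.
- carousel_base: Grey round base of the carousel, 184 mm across, fixed to the table. Origin: on the vertical turning axis at table height; z up. On its -x side (roughly towards the robot) it carries a grey fork: lower leaf up to 24 mm, upper leaf 38 to 47 mm above the table, joined by an outer web that ends 159 mm from the axis.
- fork_top (a point): Centre of the top of the steel guide bush (25 mm across, on the fork's upper leaf), 70 mm above the table and 120 mm from the turning axis. The fork's vertical 15 mm hole runs from here through both leaves. Two spring balls in the lower leaf, 20 mm above the table, grip the pin: it must be pushed past them (10 to 15 N).
- lock_pin: Loose steel pin, shank 14 mm thick, 65 mm long, tip tapered over 9 mm. Origin: centre of the tip's end; z points up to the head. At the start it stands upright in the bush, its tip on the index plate (origin 35 mm up). When the lug's hole comes under it, it falls 9 to 19 mm by itself, down to the spring balls; pushed home its head lies on the bush, origin 5 mm up.
- pin_head (a point): Centre of the top of the pin's red round head, which is 27 mm across and 12 mm high; 77 mm above the pin's origin: 112 mm above the table at the start, 93 to 103 mm once dropped in, 82 mm when fully home.
- tray: White round tray, 196 mm across, floor 46 mm above the table; turns freely either way, without end. Origin: on the turning axis at table height; +x points at the amber bottle. Three glass dropper bottles are fixed 48 mm from the axis: amber at 0, blue-labelled at +120, clear at +240 degrees (counter-clockwise from above), with three black posts between them.
- plate_centre (a point): Centre of the top face (35 mm above the table) of the dark steel index plate on which a black star knob clamps the tray: 256 mm across, one round lug 40 mm wide reaching to 140 mm from the axis, with the only hole, 16 mm wide, 120 mm out. The lug lies below the amber bottle, but the tray was clamped by eye, up to 7 degrees out either way: the exact place must be felt.
- post_0 (a point): Centre of the top of the black turning post between the amber and the blue bottle. All posts: black grips 17 to 19 mm thick from 62 to 120 mm above the table, on thin steel stems, 80 mm from the turning axis. This one stands at +60 degrees from the tray's x axis.
- post_1 (a point): The same on the post between the blue and the clear bottle, at 180 degrees from the tray's x axis.
- post_2 (a point): The same on the post between the clear and the amber bottle, at 300 degrees from the tray's x axis.
- amber_bottle: Amber dropper bottle with a red bulb, fixed in its well on the tray (29 mm thick, 96 mm tall). Origin: centre of its underside.
- blue_bottle: Dropper bottle with a blue label, fixed on the tray likewise.
- clear_bottle: Clear dropper bottle, fixed on the tray likewise (92 mm tall).
- beaker: Bystander: loose glass beaker, 65 mm wide and 65 mm tall. Origin: centre of its underside.
- tape_roll: Bystander: loose roll of brown tape lying flat, 93 mm across, 48 mm tall. Origin: centre of its underside.
- pond_book: Bystander: loose hard-cover field guide lying flat, 195 x 139 x 26 mm. Origin: centre of its underside.

How it is judged:
By the outcome, as a careful person would: the job done as asked, in the order asked, and still so for the second after the job is handed in, with the robot touching nothing.
It also fails if it takes over 58 s, if anything falls off the work surface, if the arm or the gripper's body presses on something with over 40 N, if the wrist force passes 120 N, or if a joint passes its speed limit or range.

## Robot

A 6-joint arm with a two-finger parallel gripper is mounted at the origin on a cart in front of the work surface, level with it; the furniture and walls round the work are solid. World frame = base frame: x ahead of the robot, y to its left, z up, the work surface at z = 0. Lengths are in m, angles in rad, forces in N, time in s.
With the tool pointing down it reaches from about 0.35 to 0.875 m from the base axis. Payload 4.2 kg.
Tool frame: the origin (TCP) lies on the centre line of the jaws, within the pads' length; the fingertips stand 25 mm ahead of it and the grasp point (between the pads) lies 6 mm ahead of it (robot.tip_extent is the distance from the TCP to the fingertips, in m); z points along the fingers, y is the line along which they close (so a half turn about z gives the same grasp; the last joint's range is limited). The gripper opens to 85 mm and grips with 20 to 120 N. Pads are 22 mm wide; open, the fingers measure 114 mm over their backs; the gripper's body (76 mm by 85 mm) begins 54 mm behind the grasp point. The pads swing forward as they close: fully open they stand 13 mm farther back than shut.
Start: joints at [-0.867, 0.385, 0.008, 0, -1.194, -0.259], TCP at [0.269, -0.564, 0.256] pointing down, gripper open.
Joint ranges: [-3.14, 3.14], [-1.21, 2.06], [-1.07, 1.41], [-3.16, 2.05], [-2.99, -0.16], [-3.1, 3.1]. Speed limits (rad/s): [2.79, 2.79, 3.14, 3.14, 3.14, 3.14].

## Interface

Orientations are given as a 3x3 rotation matrix whose columns are the frame's x, y, z axes.
In Python, from plant import robot gives the robot as it stands.
- The arm moves only by the tool apply_moves, never from a script. Its argument "targets" is a list of rows, each an object with "gripper": the finger opening in mm, from 0 to 85.4; "translation": the shift along the tool's x, y, z in mm, a list of three; "spin": the turn about the tool's z in rad. A call has 1 to 12 rows; each row is the pose to reach, as a shift and turn from the pose commanded when the call began, along the tool's axes at that moment; what a row does not reach only later rows make up. A row lasts 1/8 s, in which the tool goes at most 62.5 mm and 10.7 degrees, less where a joint would pass 70% of its speed; a pose out of reach is approached as far as the arm can. A call with a gripper value outside its range is refused whole. The fingers move at their own pace and stop on an object; "grip_force" is the grip in N (left out, the last holds). Time passes only in rows, so rows that repeat a pose let the fingers close. It gives the time, the measured TCP pose, the force, the opening and the grip force at its end, in the units of the state.
- robot.sense(): the state, without advancing time (a new reading comes with each control period).
- robot.read_camera(name): name is "scene" or "top"; returns a dict with "color" (400x640x3 uint8, red, green, blue), "mtx" (3x3 intrinsics, pixels), "rvec" (rotation vector, rad) and "tvec" (3), from world to camera coordinates, as OpenCV has them. Camera axes: x right, y down, z forward; pixel columns grow to the right and rows downward; lengths in m; the calibration is good to about 2 mm. A picture is of the moment at which its call begins. There is no depth.
- robot.close_job(): hands the job in; it is judged then, once.
Trained networks look in the newest picture that a camera, given by its name, has taken for a name from the list of things; names that differ only in an ending like _2 or _b are one class to them, and where a whole thing is asked for, a point or a joint stands for the part that bears it (a point fixed in the world has none). Each returns a list of dicts, best first, with "score" (0 to 1); they miss things now and then, are a little off and sometimes report something else, mostly with a low value. They report only what shows in the picture. A call takes as long as a camera call.
- robot.boxes_of(target, camera): "pixel" ([column, row] in pixels, amid what is visible of it).
The state is a dict: "clock": time; "joints": joint angles; "qvel": joint speeds; "effort": joint torques, N m; "eef_pos": TCP position; "ee_rot": TCP orientation; "wrist_force": force on the tool from outside, world axes, zero at the start; "ft_torque": the same for the moment, N m; "opening": finger opening in m; "grip_force": force on a finger pad.
Only numpy, scipy, OpenCV 4.12 (cv2) and the standard library are available. Lean on these libraries where they do the work, as an engineer would, in place of code of your own. Each camera call takes 0.05 s, during which the arm holds its last target. There are 200 camera calls.

## Working session

There is one attempt and no reset: what is moved stays moved. The work goes in short steps, Python scripts to look and compute and a tool call to move; the robot and the scene stay as the last step left them, time stands still between calls to the robot, and variables do not carry over. Pictures are saved under pics/ and viewed, at most 10 in all, crops included, and the job is handed in when it is done.

Besides the shell and the picture viewer there is one more tool, called after "Emit:" as a command line: name --argument value ..., lists and objects as JSON in quotes. apply_moves: Moves the arm, as the interface text tells. Its arguments: {"type":"object","properties":{"targets":{"type":"array","items":{"type":"object","properties":{"gripper":{"type":"number"},"translation":{"type":"array","items":{"type":"number"}},"spin":{"type":"number"}}}},"grip_force":{"type":"number"}},"required":["targets"]}

```bash
mkdir -p pics; ls
cat > h.py <<'E'
import numpy as np, cv2
from plant import robot
def P(cam):
    im=robot.read_camera(cam); R,_=cv2.Rodrigues(np.array(im['rvec'],float)); return im,R,np.array(im['tvec'],float).reshape(3)
def toworld(im,R,t,px,z):
    u=cv2.undistortPoints(np.array([[px]],float),np.array(im['mtx']),None)[0,0]
    d=R.T@np.array([u[0],u[1],1.]); c=-R.T@t
    return c+d*(z-c[2])/d[2]
E
python3 - <<'E'
from h import *
Z=dict(fork_top=.07,pin_head=.112,post_0=.12,amber_bottle=.095,blue_bottle=.095,clear_bottle=.09,plate_centre=.035,beaker=.03,tape_roll=.048,pond_book=.026,carousel_base=.03)
for c in ['scene','top']:
    im,R,t=P(c); cv2.imwrite(f'pics/{c}0.png',im['color'][:,:,::-1]); print(c,'cam',(-R.T@t).round(3))
    for n,z in Z.items():
        for d in robot.boxes_of(n,c)[:4]:
            print(n,round(d['score'],2),np.round(d['pixel']),toworld(im,R,t,d['pixel'],z).round(3))
s=robot.sense(); print(s['clock'],s['eef_pos'],s['ee_rot'],s['wrist_force'])
E
```

```text
pics
scene cam [-0.123  1.007  0.923]
fork_top 0.74 [332. 206.] [ 0.529 -0.008  0.07 ]
fork_top 0.41 [380. 159.] [ 0.543 -0.35   0.07 ]
post_0 0.94 [330. 198.] [0.517 0.02  0.12 ]
amber_bottle 0.67 [320. 181.] [ 0.618 -0.077  0.095]
blue_bottle 0.74 [324. 196.] [ 0.559 -0.011  0.095]
clear_bottle 0.7 [345. 184.] [ 0.546 -0.114  0.09 ]
plate_centre 0.74 [331. 205.] [ 0.562 -0.053  0.035]
plate_centre 0.39 [320. 181.] [ 0.674 -0.156  0.035]
beaker 0.54 [378. 156.] [ 0.595 -0.432  0.03 ]
tape_roll 0.95 [412. 179.] [ 0.404 -0.324  0.048]
pond_book 0.96 [268. 312.] [0.446 0.409 0.026]
pond_book 0.48 [378. 156.] [ 0.596 -0.438  0.026]
carousel_base 0.89 [331. 202.] [ 0.573 -0.073  0.03 ]
top cam [ 0.41  -0.003  1.353]
fork_top 0.7 [336. 183.] [ 0.562 -0.064  0.07 ]
pin_head 0.57 [351. 217.] [ 0.452 -0.105  0.112]
post_0 0.87 [336. 180.] [ 0.567 -0.061  0.12 ]
post_0 0.39 [339. 183.] [ 0.557 -0.068  0.12 ]
blue_bottle 0.46 [323. 182.] [ 0.563 -0.02   0.095]
plate_centre 0.79 [337. 183.] [ 0.566 -0.069  0.035]
beaker 0.62 [439. 176.] [ 0.583 -0.407  0.03 ]
tape_roll 0.75 [432. 226.] [ 0.418 -0.37   0.048]
pond_book 0.66 [197. 223.] [0.446 0.396 0.026]
carousel_base 0.86 [338. 183.] [ 0.567 -0.072  0.03 ]
1.2 [ 0.2689292  -0.56415514  0.25629438] [[-9.02699980e-01 -4.30270548e-01 -3.46790187e-05]
 [-4.30270549e-01  9.02699980e-01  4.14483778e-05]
 [ 1.34707333e-05  5.23368102e-05 -9.99999999e-01]] [-0.20161726 -0.16990605 -0.05490735]
```

View pics/scene0.png

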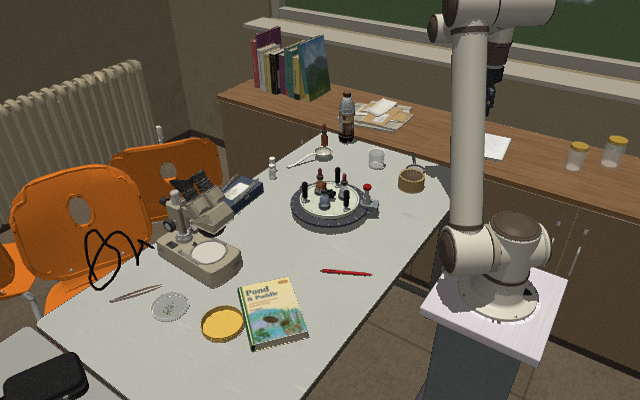

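View pics/top0.png

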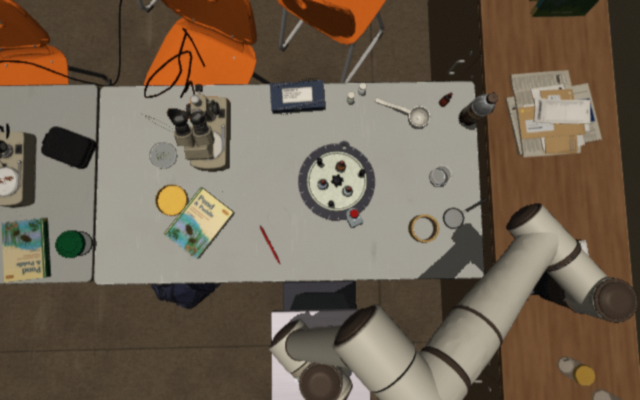

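The scene picture shows the carousel at about (330,203) with the red pin on its right side (367,187). In the top picture the carousel is at (337,181), the pin at (354,214), and a lug possibly at (344,145). I'll enlarge both.

Run:
```python
import cv2,numpy as np
a=cv2.imread('pics/top0.png')[135:235,287:387]; b=cv2.imread('pics/scene0.png')[155:235,283:391]
a=cv2.resize(a,(600,600),interpolation=cv2.INTER_CUBIC); cv2.imwrite('pics/topc.png',a)
cv2.imwrite('pics/scenec.png',cv2.resize(b,(756,560),interpolation=cv2.INTER_CUBIC))
```

```text
(no output)
```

View pics/topc.png

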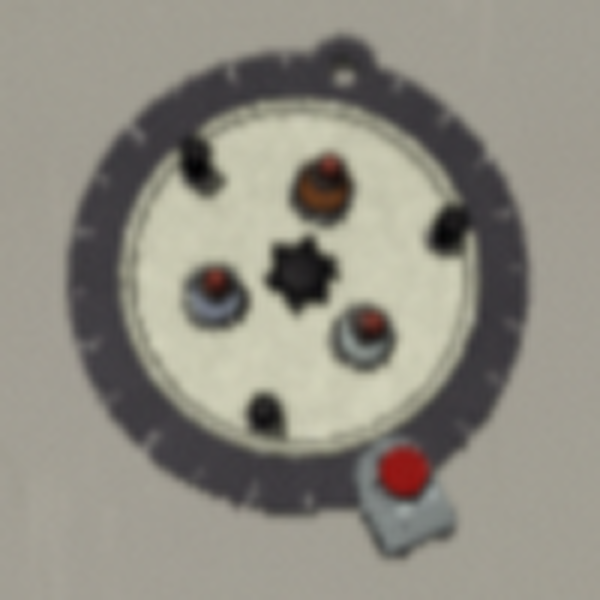

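View pics/scenec.png

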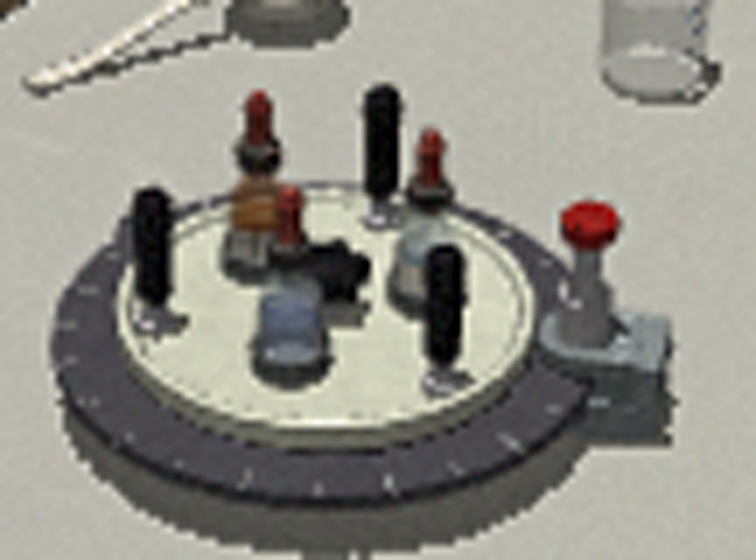

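```bash
cat > g.py <<'E'
from h import *
im,R,t=P('top')
f=lambda c,z:toworld(im,R,t,(287+c[0]/6-.4,135+c[1]/6-.4),z)[:2]
C=f((298,282),.035); pol=lambda p:(p.round(4),round(float(np.hypot(*(p-C))),4),round(float(np.degrees(np.arctan2(*(p-C)[::-1]))),1))
print('C',C)
for n,c,z in [('lug',(345,75),.035),('pin',(405,468),.112),('postA',(190,148),.12),('postB',(457,214),.12),('postC',(263,403),.12),('amber',(322,180),.09),('blue',(215,290),.09),('clear',(363,330),.09),('knob',(302,272),.07)]: print(n,*pol(f(c,z)))
E
python3 g.py
```

```text
C [ 0.57182989 -0.06494599]
lug [ 0.6869 -0.0938] 0.1186 -14.1
pin [ 0.4649 -0.1141] 0.1177 -155.3
postA [ 0.6323 -0.0068] 0.0839 43.9
postB [ 0.5951 -0.1439] 0.0823 -73.6
postC [ 0.4993 -0.0416] 0.0762 162.1
amber [ 0.6192 -0.0764] 0.0487 -13.6
blue [ 0.5617 -0.0185] 0.0475 102.3
clear [ 0.5389 -0.096 ] 0.0452 -136.6
knob [ 0.5729 -0.0656] 0.0012 -31.3
```

```bash
cat >> h.py <<'E'
import json
def rows(targets,grip,yref=None):
    """targets: list of (x,y,z,yaw_deg of tool y) ; print rows from present pose"""
    s=robot.sense(); Rt=np.array(s['ee_rot']); p=np.array(s['eef_pos']); y0=np.degrees(np.arctan2(Rt[1,1],Rt[0,1]))
    for x,y,z,w in targets:
        d=Rt.T@(np.array([x,y,z])-p)*1000; dy=(w-y0+180)%360-180
        print(json.dumps(dict(gripper=grip,translation=[round(float(v),1) for v in d],spin=round(-np.radians(dy),3))))
def st():
    s=robot.sense(); Rt=np.array(s['ee_rot']); print(s['clock'],np.round(s['eef_pos'],4),'yaw',round(np.degrees(np.arctan2(Rt[1,1],Rt[0,1])),1),'F',np.round(s['wrist_force'],1),'T',np.round(s['ft_torque'],2),'j',np.round(s['joints'],2),'op',s['opening'],s['grip_force'])
E
python3 -c "
from h import *
st();rows([(.629,-.009,.2,134),(.629,-.009,.106,134)],50)"
```

```text
1.25 [ 0.2689 -0.5641  0.2563] yaw 115.5 F [0.3 0.2 0.1] T [ 0.03  0.01 -0.02] j [-0.87  0.38  0.01 -0.   -1.19 -0.26] op 0.08572731643559445 0.0
{"gripper": 50, "translation": [-563.9, 346.2, 56.3], "spin": -0.323}
{"gripper": 50, "translation": [-563.9, 346.2, 150.3], "spin": -0.323}
```

Emit:
apply_moves --targets '[{"gripper":50,"translation":[-50,31,5],"spin":-0.05},{"gripper":50,"translation":[-100,61,10],"spin":-0.1},{"gripper":50,"translation":[-150,92,15],"spin":-0.15},{"gripper":50,"translation":[-200,123,20],"spin":-0.2},{"gripper":50,"translation":[-250,153,25],"spin":-0.25},{"gripper":50,"translation":[-300,184,30],"spin":-0.323},{"gripper":50,"translation":[-350,215,35],"spin":-0.323},{"gripper":50,"translation":[-400,245,40],"spin":-0.323},{"gripper":50,"translation":[-450,276,45],"spin":-0.323},{"gripper":50,"translation":[-500,307,50],"spin":-0.323},{"gripper":50,"translation":[-550,338,55],"spin":-0.323},{"gripper":50,"translation":[-564,346,56],"spin":-0.323}]' --grip_force 20

```text
clock: 2.75
eef_pos: [0.6305, -0.0062, 0.1995]
ee_rot: [[-0.717, -0.697, -0.0], [-0.697, 0.717, -0.0], [0.0, 0.0, -1.0]]
wrist_force: [-1.0, -0.3, 0.3]
opening: 0.0498
grip_force: 0.0
```

```bash
python3 -c "
from h import *
st();rows([(.629,-.009,.106,134)],50)
im,R,t=P('scene');a=im['color'][110:240,270:400,::-1];cv2.imwrite('pics/s1.png',cv2.resize(a,(598,598),interpolation=cv2.INTER_CUBIC))"
```

```text
2.75 [ 0.6305 -0.0062  0.1995] yaw 134.2 F [-1.  -0.3  0.3] T [0.01 0.1  0.06] j [ 0.25  0.44 -0.06 -0.   -1.08 -1.05] op 0.04975035893777657 0.0
{"gripper": 50, "translation": [3.0, -1.0, 93.5], "spin": 0.003}
```

View pics/s1.png

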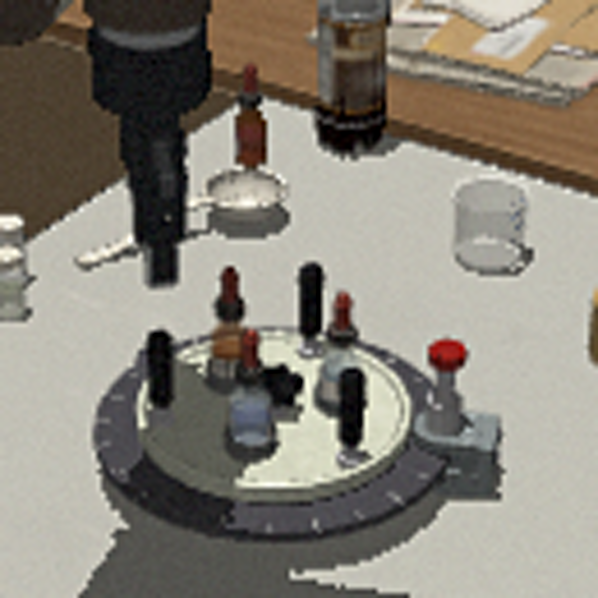

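The gripper stands above the post (crop: tips at (160,285), post top at (160,332)). The last joint would run out of range during the turn, so I'll spin half a turn first.

Emit:
apply_moves --targets '[{"gripper":50,"translation":[0,0,0],"spin":-0.18},{"gripper":50,"translation":[0,0,0],"spin":-0.36},{"gripper":50,"translation":[0,0,0],"spin":-0.54},{"gripper":50,"translation":[0,0,0],"spin":-0.72},{"gripper":50,"translation":[0,0,0],"spin":-0.9},{"gripper":50,"translation":[0,0,0],"spin":-1.08},{"gripper":50,"translation":[0,0,0],"spin":-1.26},{"gripper":50,"translation":[0,0,0],"spin":-1.44},{"gripper":50,"translation":[0,0,0],"spin":-1.57}]'

```text
clock: 3.92
eef_pos: [0.6284, -0.0107, 0.2007]
ee_rot: [[0.696, -0.718, -0.0], [-0.718, -0.696, -0.0], [-0.0, 0.0, -1.0]]
wrist_force: [-0.3, 0.4, 0.2]
opening: 0.05
grip_force: 0.0
```

Emit:
apply_moves --targets '[{"gripper":50,"translation":[0,0,0],"spin":-0.18},{"gripper":50,"translation":[0,0,0],"spin":-0.36},{"gripper":50,"translation":[0,0,0],"spin":-0.54},{"gripper":50,"translation":[0,0,0],"spin":-0.72},{"gripper":50,"translation":[0,0,0],"spin":-0.9},{"gripper":50,"translation":[0,0,0],"spin":-1.08},{"gripper":50,"translation":[0,0,0],"spin":-1.26},{"gripper":50,"translation":[0,0,0],"spin":-1.44},{"gripper":50,"translation":[0,0,0],"spin":-1.57},{"gripper":50,"translation":[0,0,0],"spin":-1.57}]'

```text
clock: 5.18
eef_pos: [0.6286, -0.0104, 0.2007]
ee_rot: [[0.723, 0.691, -0.0], [0.691, -0.723, -0.0], [-0.0, -0.0, -1.0]]
wrist_force: [0.1, -0.2, 0.4]
opening: 0.0501
grip_force: 0.0
```

```bash
python3 -c "
from h import *
st();rows([(.629,-.009,.106,-46)],50)"
```

```text
5.175 [ 0.6286 -0.0104  0.2007] yaw -46.3 F [ 0.1 -0.2  0.4] T [ 0.04 -0.04  0.01] j [ 0.24  0.43 -0.06  0.   -1.08  2.09] op 0.05014415458327986 0.0
{"gripper": 50, "translation": [1.3, -0.8, 94.7], "spin": -0.005}
```

Emit:
apply_moves --targets '[{"gripper":50,"translation":[1,-1,30],"spin":0},{"gripper":50,"translation":[1,-1,55],"spin":0},{"gripper":50,"translation":[1,-1,75],"spin":0},{"gripper":50,"translation":[1,-1,88],"spin":0},{"gripper":50,"translation":[1,-1,94],"spin":0},{"gripper":40,"translation":[1,-1,94],"spin":0},{"gripper":30,"translation":[1,-1,94],"spin":0},{"gripper":24,"translation":[1,-1,94],"spin":0},{"gripper":24,"translation":[1,-1,94],"spin":0}]'

```text
clock: 6.3
eef_pos: [0.6299, -0.0078, 0.1072]
ee_rot: [[0.72, 0.694, 0.002], [0.694, -0.72, 0.0], [0.002, 0.001, -1.0]]
wrist_force: [1.7, -1.4, 0.0]
opening: 0.0245
grip_force: 0.8
```

```bash
cat >> h.py <<'E'
C=np.array([.5718,-.0649])
def ang():
    p=robot.sense()['eef_pos']; d=np.array(p[:2])-C; return np.degrees(np.arctan2(d[1],d[0])),np.hypot(*d)
def arc(th0,th1,n,g=24,z=.106,r=.080):
    T=[]
    for k in range(1,n+1):
        a=th0+(th1-th0)*k/n; T.append((*(C+r*np.array([np.cos(np.radians(a)),np.sin(np.radians(a))])),z,a-90))
    rows(T,g)
E
python3 -c "
from h import *
st();print(ang());arc(44,20,12)
im,R,t=P('scene');a=im['color'][130:230,280:380,::-1];cv2.imwrite('pics/s2.png',cv2.resize(a,(598,598),interpolation=cv2.INTER_CUBIC))"
```

```text
6.3 [ 0.6299 -0.0078  0.1072] yaw -46.1 F [ 1.7 -1.4  0. ] T [-0.22 -0.28 -0.03] j [ 0.24  0.53 -0.17  0.   -0.88  2.09] op 0.024527318092652572 0.7633595815423178
(np.float64(44.49600345792675), np.float64(0.0815206983856524))
{"gripper": 24, "translation": [-1.6, 3.5, 1.2], "spin": 0.033}
{"gripper": 24, "translation": [-1.7, 6.3, 1.2], "spin": 0.068}
{"gripper": 24, "translation": [-1.9, 9.1, 1.2], "spin": 0.103}
{"gripper": 24, "translation": [-2.3, 11.8, 1.2], "spin": 0.138}
{"gripper": 24, "translation": [-2.7, 14.6, 1.2], "spin": 0.173}
{"gripper": 24, "translation": [-3.2, 17.3, 1.2], "spin": 0.208}
{"gripper": 24, "translation": [-3.9, 20.1, 1.2], "spin": 0.243}
{"gripper": 24, "translation": [-4.6, 22.8, 1.2], "spin": 0.278}
{"gripper": 24, "translation": [-5.4, 25.4, 1.2], "spin": 0.313}
{"gripper": 24, "translation": [-6.3, 28.1, 1.2], "spin": 0.348}
{"gripper": 24, "translation": [-7.3, 30.7, 1.2], "spin": 0.382}
{"gripper": 24, "translation": [-8.4, 33.3, 1.2], "spin": 0.417}
```

View pics/s2.png

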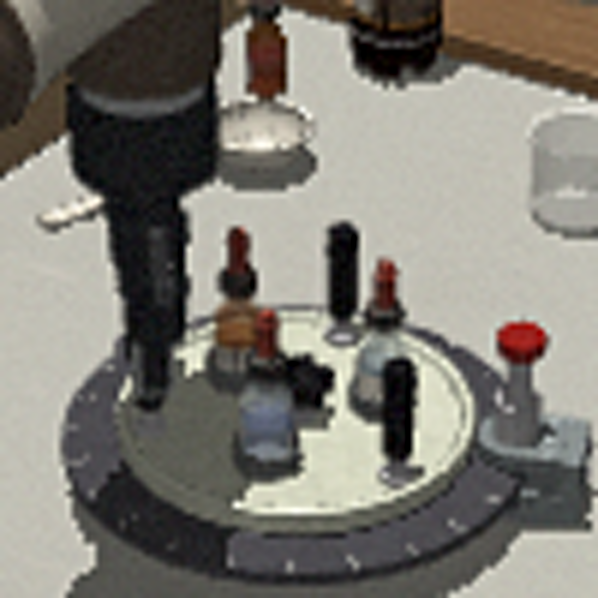

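Fingers cage the post at crop (150,400), clear of the bottles. Turning clockwise.

Emit:
apply_moves --targets '[{"gripper":24,"translation":[-0.8,3,1],"spin":0.035},{"gripper":24,"translation":[-1.7,6.3,1],"spin":0.07},{"gripper":24,"translation":[-1.9,9.1,1],"spin":0.105},{"gripper":24,"translation":[-2.3,11.8,1],"spin":0.14},{"gripper":24,"translation":[-2.7,14.6,1],"spin":0.175},{"gripper":24,"translation":[-3.2,17.3,1],"spin":0.21},{"gripper":24,"translation":[-3.9,20.1,1],"spin":0.245},{"gripper":24,"translation":[-4.6,22.8,1],"spin":0.28},{"gripper":24,"translation":[-5.4,25.4,1],"spin":0.315},{"gripper":24,"translation":[-6.3,28.1,1],"spin":0.35},{"gripper":24,"translation":[-7.3,30.7,1],"spin":0.385},{"gripper":24,"translation":[-8.4,33.3,1],"spin":0.42}]'

```text
clock: 7.85
eef_pos: [0.6466, -0.0377, 0.1055]
ee_rot: [[0.941, 0.337, 0.001], [0.337, -0.941, 0.0], [0.001, 0.0, -1.0]]
wrist_force: [0.5, 3.4, -0.8]
opening: 0.0242
grip_force: 1.3
```

```bash
python3 -c "
from h import *
st();print(ang());arc(ang()[0],ang()[0]-30,12)"
```

```text
7.85 [ 0.6466 -0.0377  0.1055] yaw -70.3 F [ 0.5  3.4 -0.8] T [ 0.8  -0.11 -0.02] j [ 0.19  0.55 -0.12  0.   -0.9   1.72] op 0.024217503680857108 1.3349397451383993
(np.float64(20.021082470027867), np.float64(0.07958922100502522))
{"gripper": 24, "translation": [0.4, 3.5, -0.5], "spin": 0.038}
{"gripper": 24, "translation": [0.1, 7.0, -0.5], "spin": 0.082}
{"gripper": 24, "translation": [-0.2, 10.4, -0.5], "spin": 0.125}
{"gripper": 24, "translation": [-0.7, 13.9, -0.5], "spin": 0.169}
{"gripper": 24, "translation": [-1.4, 17.3, -0.5], "spin": 0.213}
{"gripper": 24, "translation": [-2.2, 20.7, -0.5], "spin": 0.256}
{"gripper": 24, "translation": [-3.2, 24.1, -0.5], "spin": 0.3}
{"gripper": 24, "translation": [-4.3, 27.4, -0.5], "spin": 0.344}
{"gripper": 24, "translation": [-5.5, 30.6, -0.5], "spin": 0.387}
{"gripper": 24, "translation": [-6.9, 33.8, -0.5], "spin": 0.431}
{"gripper": 24, "translation": [-8.4, 37.0, -0.5], "spin": 0.475}
{"gripper": 24, "translation": [-10.1, 40.1, -0.5], "spin": 0.518}
```

Emit:
apply_moves --targets '[{"gripper":24,"translation":[0,2.8,0],"spin":0.035},{"gripper":24,"translation":[-0.2,5.6,0],"spin":0.07},{"gripper":24,"translation":[-0.4,8.4,0],"spin":0.105},{"gripper":24,"translation":[-0.8,11.1,0],"spin":0.14},{"gripper":24,"translation":[-1.2,13.9,0],"spin":0.175},{"gripper":24,"translation":[-1.7,16.6,0],"spin":0.21},{"gripper":24,"translation":[-2.4,19.4,0],"spin":0.245},{"gripper":24,"translation":[-3.1,22.1,0],"spin":0.28},{"gripper":24,"translation":[-3.9,24.7,0],"spin":0.315},{"gripper":24,"translation":[-4.8,27.4,0],"spin":0.35},{"gripper":24,"translation":[-5.8,30,0],"spin":0.384},{"gripper":24,"translation":[-6.9,32.5,0],"spin":0.419}]'

```text
clock: 9.35
eef_pos: [0.6509, -0.0707, 0.1054]
ee_rot: [[0.997, -0.075, 0.0], [-0.075, -0.997, -0.0], [0.0, 0.0, -1.0]]
wrist_force: [1.8, 1.7, 1.0]
opening: 0.0236
grip_force: 1.3
```

Emit:
apply_moves --targets '[{"gripper":24,"translation":[0,2.8,0],"spin":0.035},{"gripper":24,"translation":[-0.2,5.6,0],"spin":0.07},{"gripper":24,"translation":[-0.4,8.4,0],"spin":0.105},{"gripper":24,"translation":[-0.8,11.1,0],"spin":0.14},{"gripper":24,"translation":[-1.2,13.9,0],"spin":0.175},{"gripper":24,"translation":[-1.7,16.6,0],"spin":0.21},{"gripper":24,"translation":[-2.4,19.4,0],"spin":0.245},{"gripper":24,"translation":[-3.1,22.1,0],"spin":0.28},{"gripper":24,"translation":[-3.9,24.7,0],"spin":0.315},{"gripper":24,"translation":[-4.8,27.4,0],"spin":0.35},{"gripper":24,"translation":[-5.8,30,0],"spin":0.384},{"gripper":24,"translation":[-6.9,32.5,0],"spin":0.419}]'

```text
clock: 10.85
eef_pos: [0.6415, -0.1026, 0.1053]
ee_rot: [[0.88, -0.474, 0.0], [-0.474, -0.88, -0.0], [0.0, 0.0, -1.0]]
wrist_force: [2.2, 1.5, 0.8]
opening: 0.0239
grip_force: 1.3
```

```bash
python3 -c "
from h import *
st();print(ang())"
```

```text
10.85 [ 0.6415 -0.1026  0.1053] yaw -118.3 F [2.2 1.5 0.8] T [ 0.45 -0.68 -0.04] j [ 0.09  0.56 -0.11  0.   -0.9   0.99] op 0.023901976004723186 1.3104533377918415
(np.float64(-28.405677087449405), np.float64(0.07922193661945179))
```

Going well; two more, then slow.

Emit:
apply_moves --targets '[{"gripper":24,"translation":[0,2.8,0],"spin":0.035},{"gripper":24,"translation":[-0.2,5.6,0],"spin":0.07},{"gripper":24,"translation":[-0.4,8.4,0],"spin":0.105},{"gripper":24,"translation":[-0.8,11.1,0],"spin":0.14},{"gripper":24,"translation":[-1.2,13.9,0],"spin":0.175},{"gripper":24,"translation":[-1.7,16.6,0],"spin":0.21},{"gripper":24,"translation":[-2.4,19.4,0],"spin":0.245},{"gripper":24,"translation":[-3.1,22.1,0],"spin":0.28},{"gripper":24,"translation":[-3.9,24.7,0],"spin":0.315},{"gripper":24,"translation":[-4.8,27.4,0],"spin":0.35},{"gripper":24,"translation":[-5.8,30,0],"spin":0.384},{"gripper":24,"translation":[-6.9,32.5,0],"spin":0.419}]'

```text
clock: 12.35
eef_pos: [0.6197, -0.1278, 0.1052]
ee_rot: [[0.611, -0.791, -0.001], [-0.791, -0.611, 0.0], [-0.0, 0.0, -1.0]]
wrist_force: [0.6, 2.0, 1.4]
opening: 0.0242
grip_force: 1.1
```

Emit:
apply_moves --targets '[{"gripper":24,"translation":[0,2.8,0],"spin":0.035},{"gripper":24,"translation":[-0.2,5.6,0],"spin":0.07},{"gripper":24,"translation":[-0.4,8.4,0],"spin":0.105},{"gripper":24,"translation":[-0.8,11.1,0],"spin":0.14},{"gripper":24,"translation":[-1.2,13.9,0],"spin":0.175},{"gripper":24,"translation":[-1.7,16.6,0],"spin":0.21},{"gripper":24,"translation":[-2.4,19.4,0],"spin":0.245},{"gripper":24,"translation":[-3.1,22.1,0],"spin":0.28},{"gripper":24,"translation":[-3.9,24.7,0],"spin":0.315},{"gripper":24,"translation":[-4.3,26,0],"spin":0.332}]'

```text
clock: 13.6
eef_pos: [0.5968, -0.1404, 0.1053]
ee_rot: [[0.321, -0.947, 0.0], [-0.947, -0.321, -0.0], [0.0, -0.0, -1.0]]
wrist_force: [2.2, 1.6, -0.1]
opening: 0.0246
grip_force: 1.1
```

```bash
python3 -c "
from h import *
st();print(ang())
im,R,t=P('top');a=im['color'][135:235,287:387,::-1];cv2.imwrite('pics/t3.png',cv2.resize(a,(600,600),interpolation=cv2.INTER_CUBIC))
for c in ['top','scene']:
  if c=='scene': im,R,t=P(c)
  for d in robot.boxes_of('pin_head',c)[:2]: print(c,d,toworld(im,R,t,d['pixel'],.112))"
```

```text
13.6 [ 0.5968 -0.1404  0.1053] yaw -161.3 F [ 2.2  1.6 -0.1] T [ 0.54 -0.47  0.03] j [ 0.03  0.51 -0.21  0.   -0.85  0.29] op 0.024555912034121632 1.1170183868489403
(np.float64(-71.68631659330845), np.float64(0.07956769117143385))
top {'pixel': [353.1, 216.8], 'score': 0.42} [ 0.45197501 -0.11069614  0.112     ]
scene {'pixel': [320.0, 182.3], 'score': 0.51} [ 0.59905304 -0.04725518  0.112     ]
```

View pics/t3.png

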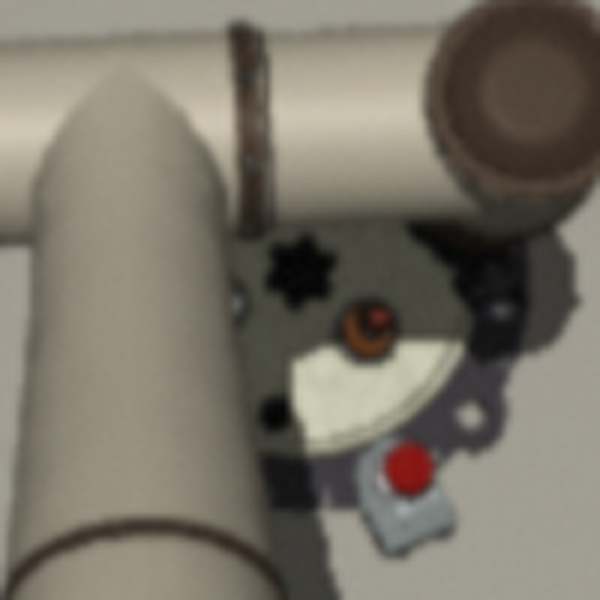

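The lug's hole is at crop (470,415), i.e. about −128°; the pin at (408,468) sits at −155°, so about 27° remain.

Emit:
apply_moves --targets '[{"gripper":24,"translation":[0,2.1,0],"spin":0.026},{"gripper":24,"translation":[-0.1,4.2,0],"spin":0.052},{"gripper":24,"translation":[-0.2,6.3,0],"spin":0.079},{"gripper":24,"translation":[-0.4,8.4,0],"spin":0.105},{"gripper":24,"translation":[-0.7,10.4,0],"spin":0.131},{"gripper":24,"translation":[-1,12.5,0],"spin":0.157},{"gripper":24,"translation":[-1.3,14.6,0],"spin":0.183},{"gripper":24,"translation":[-1.7,16.6,0],"spin":0.209},{"gripper":24,"translation":[-2,18,0],"spin":0.227},{"gripper":24,"translation":[-2.2,18.7,0],"spin":0.236},{"gripper":24,"translation":[-2.4,19.4,0],"spin":0.245}]'

```text
clock: 15.18
eef_pos: [0.5779, -0.1443, 0.1054]
ee_rot: [[0.082, -0.997, 0.0], [-0.997, -0.082, -0.0], [0.0, -0.0, -1.0]]
wrist_force: [1.3, 1.6, 0.5]
opening: 0.024
grip_force: 1.1
```

Emit:
apply_moves --targets '[{"gripper":24,"translation":[0,0.5,0],"spin":0.006},{"gripper":24,"translation":[0,1,0],"spin":0.012},{"gripper":24,"translation":[0,1.5,0],"spin":0.019},{"gripper":24,"translation":[0,2,0],"spin":0.025},{"gripper":24,"translation":[0,2.5,0],"spin":0.031},{"gripper":24,"translation":[-0.1,3,0],"spin":0.037},{"gripper":24,"translation":[-0.1,3.5,0],"spin":0.044},{"gripper":24,"translation":[-0.1,4,0],"spin":0.05},{"gripper":24,"translation":[-0.1,4.5,0],"spin":0.056},{"gripper":24,"translation":[-0.2,5,0],"spin":0.062},{"gripper":24,"translation":[-0.2,5.5,0],"spin":0.069},{"gripper":24,"translation":[-0.2,6,0],"spin":0.075}]'

```text
clock: 16.68
eef_pos: [0.5718, -0.1446, 0.1053]
ee_rot: [[0.008, -1.0, 0.0], [-1.0, -0.008, 0.0], [-0.0, -0.0, -1.0]]
wrist_force: [2.1, 1.7, 0.5]
opening: 0.024
grip_force: 1.1
```

```bash
cat > pin.py <<'E'
from h import *
st();print(ang())
for c in ['scene','top']:
    im,R,t=P(c); b=im['color'].astype(int); m=((b[:,:,0]>110)&(b[:,:,1]<50)&(b[:,:,2]<50)).astype('uint8')
    x0,y0=(355,175) if c=='scene' else (342,203)
    m[:, :x0]=0; m[:y0]=0; m[:,x0+28:]=0; m[y0+28:]=0
    v,u=np.nonzero(m); q=(u.mean(),v.mean()); print(c,len(u),np.round(q,2),[toworld(im,R,t,q,z).round(3).tolist() for z in (.108,.09,.078)])
E
python3 pin.py
```

```text
16.675 [ 0.5718 -0.1446  0.1053] yaw -179.6 F [2.1 1.7 0.5] T [ 0.39 -0.6  -0.03] j [ 0.03  0.47 -0.27 -0.   -0.83 -0.02] op 0.024018235210948067 1.096765416150447
(np.float64(-90.01351774139569), np.float64(0.07969178355930137))
scene 25 [366.88 185.44] [[0.469, -0.119, 0.108], [0.482, -0.144, 0.09], [0.491, -0.161, 0.078]]
top 42 [354.81 212.6 ] [[0.465, -0.117, 0.108], [0.466, -0.118, 0.09], [0.466, -0.119, 0.078]]
```

Emit:
apply_moves --targets '[{"gripper":24,"translation":[0,0.5,0],"spin":0.006},{"gripper":24,"translation":[0,1,0],"spin":0.012},{"gripper":24,"translation":[0,1.5,0],"spin":0.019},{"gripper":24,"translation":[0,2,0],"spin":0.025},{"gripper":24,"translation":[0,2.5,0],"spin":0.031},{"gripper":24,"translation":[-0.1,3,0],"spin":0.037},{"gripper":24,"translation":[-0.1,3.5,0],"spin":0.044},{"gripper":24,"translation":[-0.1,4,0],"spin":0.05}]'

```text
clock: 17.77
eef_pos: [0.5677, -0.1445, 0.1053]
ee_rot: [[-0.042, -0.999, -0.0], [-0.999, 0.042, 0.0], [-0.0, 0.0, -1.0]]
wrist_force: [3.3, 1.4, 0.4]
opening: 0.0238
grip_force: 1.1
```

```bash
python3 pin.py
```

```text
17.775 [ 0.5677 -0.1445  0.1053] yaw 177.6 F [3.3 1.4 0.4] T [ 0.34 -0.54  0.02] j [ 0.03  0.47 -0.28 -0.   -0.82 -0.07] op 0.023788102203654474 1.0589425708258204
(np.float64(-92.92582228494814), np.float64(0.07973545270723084))
scene 24 [366.96 185.38] [[0.469, -0.12, 0.108], [0.482, -0.145, 0.09], [0.491, -0.161, 0.078]]
top 41 [354.88 212.54] [[0.465, -0.117, 0.108], [0.466, -0.119, 0.09], [0.467, -0.12, 0.078]]
```

Emit:
apply_moves --targets '[{"gripper":24,"translation":[0,0.5,0],"spin":0.006},{"gripper":24,"translation":[0,1,0],"spin":0.012},{"gripper":24,"translation":[0,1.5,0],"spin":0.019},{"gripper":24,"translation":[0,2,0],"spin":0.025}]'

```text
clock: 18.38
eef_pos: [0.5657, -0.1445, 0.1053]
ee_rot: [[-0.067, -0.998, -0.0], [-0.998, 0.067, -0.0], [0.0, 0.0, -1.0]]
wrist_force: [2.9, 1.1, -0.3]
opening: 0.0241
grip_force: 0.9
```

```bash
python3 pin.py
```

```text
18.375 [ 0.5657 -0.1445  0.1053] yaw 176.1 F [ 2.9  1.1 -0.3] T [ 0.28 -0.49  0.03] j [ 0.03  0.46 -0.29  0.   -0.82 -0.09] op 0.024120007612936922 0.9435176267288625
(np.float64(-94.37243646707064), np.float64(0.07980621421315133))
scene 25 [366.88 185.44] [[0.469, -0.119, 0.108], [0.482, -0.144, 0.09], [0.491, -0.161, 0.078]]
top 42 [354.81 212.6 ] [[0.465, -0.117, 0.108], [0.466, -0.118, 0.09], [0.466, -0.119, 0.078]]
```

Emit:
apply_moves --targets '[{"gripper":24,"translation":[0,0.5,0],"spin":0.006},{"gripper":24,"translation":[0,1,0],"spin":0.012},{"gripper":24,"translation":[0,1.5,0],"spin":0.019},{"gripper":24,"translation":[0,2,0],"spin":0.025}]'

```text
clock: 18.98
eef_pos: [0.5638, -0.1443, 0.1053]
ee_rot: [[-0.092, -0.996, -0.0], [-0.996, 0.092, 0.0], [-0.0, 0.0, -1.0]]
wrist_force: [1.7, 0.7, 0.2]
opening: 0.0239
grip_force: 0.9
```

```bash
python3 pin.py
```

```text
18.975 [ 0.5638 -0.1443  0.1053] yaw 174.7 F [1.7 0.7 0.2] T [ 0.3  -0.61  0.02] j [ 0.03  0.46 -0.29 -0.   -0.82 -0.12] op 0.023900570344552136 0.9352716989815235
(np.float64(-95.77821209012025), np.float64(0.07980125625391285))
scene 24 [366.79 185.5 ] [[0.469, -0.119, 0.108], [0.482, -0.144, 0.09], [0.491, -0.16, 0.078]]
top 41 [354.83 212.51] [[0.465, -0.117, 0.108], [0.466, -0.118, 0.09], [0.467, -0.119, 0.078]]
```

Emit:
apply_moves --targets '[{"gripper":24,"translation":[0,0.5,0],"spin":0.006},{"gripper":24,"translation":[0,1,0],"spin":0.012},{"gripper":24,"translation":[0,1.5,0],"spin":0.019}]'

```text
clock: 19.45
eef_pos: [0.5615, -0.1443, 0.1051]
ee_rot: [[-0.112, -0.994, -0.002], [-0.994, 0.112, -0.0], [0.0, 0.002, -1.0]]
wrist_force: [0.9, 0.7, -0.4]
opening: 0.0241
grip_force: 0.2
```

```bash
python3 pin.py
```

```text
19.45 [ 0.5615 -0.1443  0.1051] yaw 173.6 F [ 0.9  0.7 -0.4] T [ 0.06 -0.16  0.04] j [ 0.03  0.46 -0.3   0.   -0.82 -0.14] op 0.024148556065725926 0.24833674484398216
(np.float64(-97.35578223501165), np.float64(0.08009367919982939))
scene 28 [366.68 188.96] [[0.459, -0.101, 0.108], [0.472, -0.126, 0.09], [0.481, -0.142, 0.078]]
top 38 [353.  213.5] [[0.462, -0.111, 0.108], [0.463, -0.113, 0.09], [0.464, -0.114, 0.078]]
```

The pin has dropped (scene row 185.4 → 189). I'll feel gently for the hold.

Emit:
apply_moves --targets '[{"gripper":24,"translation":[0,0.5,0],"spin":0.006},{"gripper":24,"translation":[0,1,0],"spin":0.012}]'

```text
clock: 19.8
eef_pos: [0.5611, -0.1441, 0.1052]
ee_rot: [[-0.123, -0.992, -0.0], [-0.992, 0.123, -0.0], [0.0, 0.0, -1.0]]
wrist_force: [0.6, -1.0, -0.5]
opening: 0.0241
grip_force: 0.2
```

```bash
python3 pin.py
```

```text
19.8 [ 0.5611 -0.1441  0.1052] yaw 172.9 F [ 0.6 -1.  -0.5] T [-0.11 -0.1  -0.01] j [ 0.03  0.46 -0.3   0.   -0.82 -0.15] op 0.024076362003685507 0.2110354945762083
(np.float64(-97.67816668884967), np.float64(0.079935076877616))
scene 26 [366.5 190. ] [[0.457, -0.096, 0.108], [0.47, -0.12, 0.09], [0.478, -0.136, 0.078]]
top 42 [353.6  213.14] [[0.463, -0.113, 0.108], [0.464, -0.114, 0.09], [0.465, -0.116, 0.078]]
```

Emit:
apply_moves --targets '[{"gripper":24,"translation":[0,0.5,0],"spin":0.006},{"gripper":24,"translation":[0,1,0],"spin":0.012},{"gripper":24,"translation":[0,1,0],"spin":0.012}]'

```text
clock: 20.27
eef_pos: [0.5607, -0.1439, 0.1054]
ee_rot: [[-0.135, -0.991, 0.001], [-0.991, 0.135, -0.0], [-0.0, -0.001, -1.0]]
wrist_force: [1.8, 0.2, -1.0]
opening: 0.0238
grip_force: 0.8
```

```bash
python3 pin.py
```

```text
20.275 [ 0.5607 -0.1439  0.1054] yaw 172.3 F [ 1.8  0.2 -1. ] T [-0.08 -0.42 -0.  ] j [ 0.03  0.46 -0.3   0.   -0.81 -0.16] op 0.023788049492573966 0.7617048500105739
(np.float64(-98.02917857581336), np.float64(0.07980735442132415))
scene 26 [366.5  190.38] [[0.456, -0.094, 0.108], [0.469, -0.118, 0.09], [0.477, -0.134, 0.078]]
top 42 [353.62 213.1 ] [[0.464, -0.113, 0.108], [0.464, -0.115, 0.09], [0.465, -0.116, 0.078]]
```

Emit:
apply_moves --targets '[{"gripper":24,"translation":[0,0.5,0],"spin":0.006},{"gripper":24,"translation":[0,1,0],"spin":0.012},{"gripper":24,"translation":[0,1,0],"spin":0.012}]'

```text
clock: 20.75
eef_pos: [0.5593, -0.1438, 0.1053]
ee_rot: [[-0.147, -0.989, 0.0], [-0.989, 0.147, 0.0], [-0.0, 0.0, -1.0]]
wrist_force: [1.8, -0.2, 0.1]
opening: 0.024
grip_force: 0.7
```

```bash
python3 pin.py
```

```text
20.75 [ 0.5593 -0.1438  0.1053] yaw 171.6 F [ 1.8 -0.2  0.1] T [-0.02 -0.39 -0.06] j [ 0.03  0.46 -0.3  -0.   -0.81 -0.18] op 0.02403388854092074 0.660929842852056
(np.float64(-99.01940397310081), np.float64(0.07984602173172312))
scene 26 [366.5  190.38] [[0.456, -0.094, 0.108], [0.469, -0.118, 0.09], [0.477, -0.134, 0.078]]
top 41 [353.54 213.12] [[0.463, -0.113, 0.108], [0.464, -0.114, 0.09], [0.465, -0.115, 0.078]]
```

Pin unchanged; half a millimetre at a time more.

Emit:
apply_moves --targets '[{"gripper":24,"translation":[0,0.4,0],"spin":0.005},{"gripper":24,"translation":[0,0.8,0],"spin":0.01},{"gripper":24,"translation":[0,0.8,0],"spin":0.01}]'

```text
clock: 21.22
eef_pos: [0.5589, -0.1436, 0.1054]
ee_rot: [[-0.156, -0.988, 0.001], [-0.988, 0.156, -0.0], [-0.0, -0.001, -1.0]]
wrist_force: [2.4, 0.3, -1.2]
opening: 0.0238
grip_force: 1.3
```

```bash
python3 pin.py
```

```text
21.225 [ 0.5589 -0.1436  0.1054] yaw 171.0 F [ 2.4  0.3 -1.2] T [ 0.02 -0.67  0.02] j [ 0.03  0.45 -0.3   0.   -0.81 -0.19] op 0.02378505988052309 1.3006928727190825
(np.float64(-99.32701268555725), np.float64(0.07978821799347391))
scene 27 [366.41 190.56] [[0.456, -0.093, 0.108], [0.468, -0.117, 0.09], [0.477, -0.133, 0.078]]
top 38 [353.  213.5] [[0.462, -0.111, 0.108], [0.463, -0.113, 0.09], [0.464, -0.114, 0.078]]
```

Emit:
apply_moves --targets '[{"gripper":24,"translation":[0,0.4,0],"spin":0.005},{"gripper":24,"translation":[0,0.8,0],"spin":0.01},{"gripper":24,"translation":[0,0.8,0],"spin":0.01}]'

```text
clock: 21.7
eef_pos: [0.5587, -0.1435, 0.1054]
ee_rot: [[-0.166, -0.986, 0.002], [-0.986, 0.166, -0.0], [-0.0, -0.002, -1.0]]
wrist_force: [4.9, 0.6, -3.2]
opening: 0.0241
grip_force: 2.6
```

```bash
python3 pin.py
```

```text
21.7 [ 0.5587 -0.1435  0.1054] yaw 170.4 F [ 4.9  0.6 -3.2] T [-0.01 -1.35 -0.01] j [ 0.03  0.45 -0.31  0.   -0.81 -0.2 ] op 0.024052137363097397 2.568107853003312
(np.float64(-99.47234285868579), np.float64(0.07968247608732011))
scene 27 [366.41 190.56] [[0.456, -0.093, 0.108], [0.468, -0.117, 0.09], [0.477, -0.133, 0.078]]
top 37 [353.08 213.46] [[0.462, -0.111, 0.108], [0.463, -0.113, 0.09], [0.464, -0.114, 0.078]]
```

The carousel is held: the load rises with no movement. Backing off, releasing and going above the pin.

Emit:
apply_moves --targets '[{"gripper":24,"translation":[0,-1.2,0],"spin":-0.015},{"gripper":24,"translation":[0,-2.5,0],"spin":-0.03},{"gripper":40,"translation":[0,-2.5,0],"spin":-0.03},{"gripper":45,"translation":[0,-2.5,0],"spin":-0.03},{"gripper":45,"translation":[0,-2.5,-15],"spin":-0.03},{"gripper":45,"translation":[0,-2.5,-40],"spin":-0.03},{"gripper":45,"translation":[0,-2.5,-65],"spin":-0.03},{"gripper":20,"translation":[0,-2.5,-75],"spin":-0.03},{"gripper":0,"translation":[0,-2.5,-75],"spin":-0.03}]'

```text
clock: 22.92
eef_pos: [0.5604, -0.1439, 0.1812]
ee_rot: [[-0.137, -0.991, 0.002], [-0.991, 0.137, 0.0], [-0.0, -0.002, -1.0]]
wrist_force: [0.2, -0.4, -0.1]
opening: 0.0094
grip_force: 0.0
```

```bash
python3 pin.py; python3 -c "
from h import *
print(robot.tip_extent);rows([(.463,-.114,.18,172),(.463,-.114,.125,172)],0)"
```

```text
22.925 [ 0.5604 -0.1439  0.1812] yaw 172.1 F [ 0.2 -0.4 -0.1] T [-0.03  0.02  0.02] j [ 0.03  0.37 -0.22 -0.   -0.98 -0.17] op 0.009400622493307724 0.0
(np.float64(-98.23371715812979), np.float64(0.07985903582274288))
scene 27 [366.41 190.56] [[0.456, -0.093, 0.108], [0.468, -0.117, 0.09], [0.477, -0.133, 0.078]]
top 38 [353.  213.5] [[0.462, -0.111, 0.108], [0.463, -0.113, 0.09], [0.464, -0.114, 0.078]]
0.025
{"gripper": 0, "translation": [-16.4, 99.8, -0.3], "spin": 0.002}
{"gripper": 0, "translation": [-16.4, 99.7, 54.7], "spin": 0.002}
```

Emit:
apply_moves --targets '[{"gripper":0,"translation":[-4,25,0],"spin":0},{"gripper":0,"translation":[-9,60,0],"spin":0},{"gripper":0,"translation":[-14,85,0],"spin":0},{"gripper":0,"translation":[-16.4,99.7,0],"spin":0},{"gripper":0,"translation":[-16.4,99.7,0],"spin":0},{"gripper":0,"translation":[-16.4,99.7,20],"spin":0},{"gripper":0,"translation":[-16.4,99.7,35],"spin":0},{"gripper":0,"translation":[-16.4,99.7,45],"spin":0},{"gripper":0,"translation":[-16.4,99.7,50],"spin":0},{"gripper":0,"translation":[-16.4,99.7,50],"spin":0}]'

```text
clock: 24.28
eef_pos: [0.464, -0.1142, 0.1301]
ee_rot: [[-0.137, -0.991, -0.0], [-0.991, 0.137, -0.0], [0.0, 0.0, -1.0]]
wrist_force: [-0.2, -0.2, 0.6]
opening: 0.0003
grip_force: 0.0
```

```bash
python3 -c "
from h import *
st()
o=[]
for c,(x,y) in [('scene',(326,150)),('top',(317,178))]:
  im,R,t=P(c);a=im['color'][y:y+70,x:x+70,::-1];o.append(cv2.resize(a,(398,398),interpolation=cv2.INTER_CUBIC))
cv2.imwrite('pics/p1.png',np.hstack(o))"
```

```text
24.275 [ 0.464  -0.1142  0.1301] yaw 172.2 F [-0.2 -0.2  0.6] T [ 0.01 -0.01  0.09] j [ 0.1   0.28 -0.52  0.   -0.78 -0.24] op 0.0002969989189812206 0.0
```

View pics/p1.png

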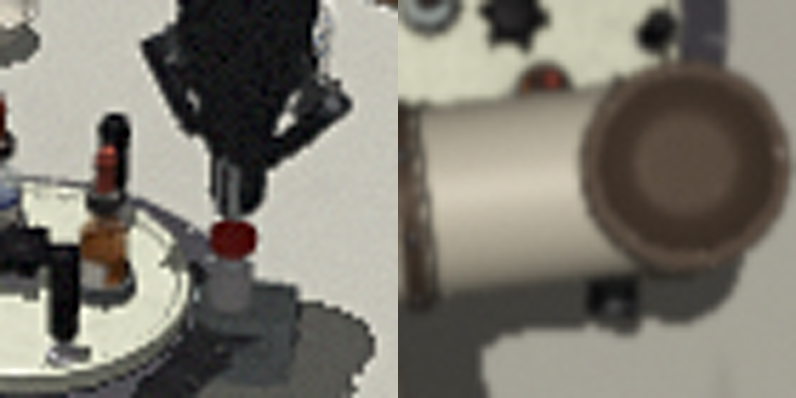

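The shut fingers stand just above the red head (left panel: tips at (235,212), head at (235,238)). Pressing slowly.

Emit:
apply_moves --targets '[{"gripper":0,"translation":[0,0,3],"spin":0},{"gripper":0,"translation":[0,0,5],"spin":0},{"gripper":0,"translation":[0,0,7],"spin":0},{"gripper":0,"translation":[0,0,9],"spin":0},{"gripper":0,"translation":[0,0,10.5],"spin":0},{"gripper":0,"translation":[0,0,12],"spin":0}]'

```text
clock: 25.12
eef_pos: [0.4644, -0.1142, 0.1188]
ee_rot: [[-0.136, -0.991, 0.001], [-0.991, 0.136, -0.0], [0.0, -0.001, -1.0]]
wrist_force: [0.2, -0.4, 5.6]
opening: 0.0004
grip_force: 2.9
```

Emit:
apply_moves --targets '[{"gripper":0,"translation":[0,0,1],"spin":0},{"gripper":0,"translation":[0,0,2],"spin":0},{"gripper":0,"translation":[0,0,3],"spin":0},{"gripper":0,"translation":[0,0,3],"spin":0}]'

```text
clock: 25.62
eef_pos: [0.4649, -0.1145, 0.1171]
ee_rot: [[-0.135, -0.991, 0.003], [-0.991, 0.135, -0.001], [0.001, -0.003, -1.0]]
wrist_force: [-1.8, -0.6, 9.9]
opening: 0.0
grip_force: 4.8
```

Emit:
apply_moves --targets '[{"gripper":0,"translation":[0,0,1],"spin":0},{"gripper":0,"translation":[0,0,2],"spin":0},{"gripper":0,"translation":[0,0,3],"spin":0},{"gripper":0,"translation":[0,0,3],"spin":0}]'

```text
clock: 26.12
eef_pos: [0.4648, -0.1144, 0.1141]
ee_rot: [[-0.136, -0.991, 0.003], [-0.991, 0.136, -0.001], [0.0, -0.003, -1.0]]
wrist_force: [-0.6, -0.8, 7.9]
opening: -0.0001
grip_force: 4.3
```

Emit:
apply_moves --targets '[{"gripper":0,"translation":[0,0,1],"spin":0},{"gripper":0,"translation":[0,0,2],"spin":0},{"gripper":0,"translation":[0,0,3],"spin":0},{"gripper":0,"translation":[0,0,3],"spin":0}]'

```text
clock: 26.62
eef_pos: [0.4644, -0.1142, 0.1101]
ee_rot: [[-0.136, -0.991, 0.002], [-0.991, 0.136, -0.0], [-0.0, -0.002, -1.0]]
wrist_force: [0.7, 0.4, 5.8]
opening: 0.0001
grip_force: 2.3
```

Emit:
apply_moves --targets '[{"gripper":0,"translation":[0,0,1],"spin":0},{"gripper":0,"translation":[0,0,2],"spin":0},{"gripper":0,"translation":[0,0,2],"spin":0}]'

```text
clock: 27.0
eef_pos: [0.4641, -0.1142, 0.1076]
ee_rot: [[-0.136, -0.991, 0.001], [-0.991, 0.136, -0.0], [-0.0, -0.001, -1.0]]
wrist_force: [-0.4, -0.6, 3.2]
opening: 0.0002
grip_force: 1.8
```

Emit:
apply_moves --targets '[{"gripper":0,"translation":[0,0,1],"spin":0},{"gripper":0,"translation":[0,0,2],"spin":0},{"gripper":0,"translation":[0,0,2],"spin":0}]'

```text
clock: 27.38
eef_pos: [0.4643, -0.1143, 0.107]
ee_rot: [[-0.136, -0.991, 0.001], [-0.991, 0.136, -0.001], [0.001, -0.001, -1.0]]
wrist_force: [-3.3, 0.7, 14.7]
opening: 0.0001
grip_force: 7.3
```

It has seated at 82 mm. One firm extra press, then lift away.

Emit:
apply_moves --targets '[{"gripper":0,"translation":[0,0,1],"spin":0},{"gripper":0,"translation":[0,0,2],"spin":0},{"gripper":0,"translation":[0,0,2],"spin":0}]'

```text
clock: 27.75
eef_pos: [0.4643, -0.1143, 0.1068]
ee_rot: [[-0.135, -0.991, 0.002], [-0.991, 0.135, -0.001], [0.001, -0.002, -1.0]]
wrist_force: [-8.0, 3.2, 27.8]
opening: -0.0002
grip_force: 14.1
```

Emit:
apply_moves --targets '[{"gripper":0,"translation":[0,0,-5],"spin":0},{"gripper":0,"translation":[0,0,-25],"spin":0},{"gripper":0,"translation":[0,0,-60],"spin":0},{"gripper":0,"translation":[0,0,-100],"spin":0},{"gripper":0,"translation":[-50,20,-100],"spin":0},{"gripper":0,"translation":[100,20,-100],"spin":0},{"gripper":0,"translation":[150,20,-100],"spin":0},{"gripper":0,"translation":[150,20,-100],"spin":0},{"gripper":0,"translation":[150,20,-100],"spin":0},{"gripper":0,"translation":[150,20,-100],"spin":0}]'

```text
clock: 29.0
eef_pos: [0.4228, -0.2603, 0.2024]
ee_rot: [[-0.139, -0.99, -0.002], [-0.99, 0.139, 0.001], [-0.001, 0.002, -1.0]]
wrist_force: [-0.4, 0.1, -0.5]
opening: -0.0004
grip_force: 0.0
```

```bash
python3 pin.py; python3 -c "
from h import *
o=[]
for c,(x,y) in [('scene',(290,145)),('top',(287,135))]:
  im,R,t=P(c);a=im['color'][y:y+100,x:x+100,::-1];o.append(cv2.resize(a,(398,398),interpolation=cv2.INTER_CUBIC))
cv2.imwrite('pics/p2.png',np.hstack(o))"
```

```text
29.0 [ 0.4228 -0.2603  0.2024] yaw 172.0 F [-0.4  0.1 -0.5] T [-0.   -0.03  0.07] j [-0.22  0.22 -0.38 -0.   -0.98  0.09] op -0.0004286017384499767 0.0
(np.float64(-127.34232087077423), np.float64(0.24571575974852636))
scene 0 [nan nan] [[nan, nan, nan], [nan, nan, nan], [nan, nan, nan]]
top 0 [nan nan] [[nan, nan, nan], [nan, nan, nan], [nan, nan, nan]]pin.py:7: RuntimeWarning: Mean of empty slice.
  v,u=np.nonzero(m); q=(u.mean(),v.mean()); print(c,len(u),np.round(q,2),[toworld(im,R,t,q,z).round(3).tolist() for z in (.108,.09,.078)])
  ret = ret.dtype.type(ret / rcount)
```

View pics/p2.png

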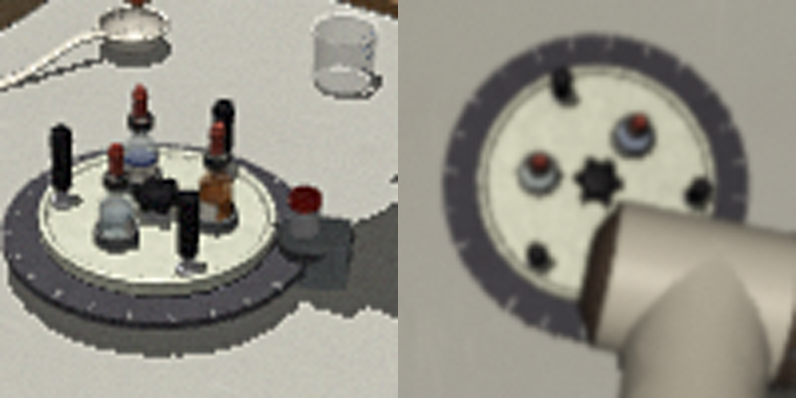

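The red head sits on the bush (left panel, about (305,200)) in the arm's shadow, and the gripper is clear. Handing in.

```bash
python3 -c "
from plant import robot
print(robot.close_job())"
```

```text
the job is handed in; nothing more can be done
None
```

The carousel is locked: I turned it by a post until the pin dropped in and held it, pressed the pin home (head at about 82 mm, 28 N at most), moved the gripper clear and handed the job in at about 29 s; no verdict came back.

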